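# Tip a tall box down into the packing jig and press it home

### The job

The white box standing on end on the plywood jig has to lie in the jig's corner for labelling: without picking it up, tip it over towards the aluminium end stop so that it lies on its broad face on the board, and slide it flush along the wooden side rail. Last of all, keeping it square and flush with the rail, slide it up to the black pad of the end stop and seat it there with a steady push of about 10 N held for a second; the stop is only lightly clamped and must not be shifted, and the box must never be pushed so hard (40 N) that it crushes. Leave everything else on the bench as it is.

Things in the scene. Friction and masses are not known exactly. Their poses are not given: they have to be found in the camera images.
- jig: Packing jig, fixed: plywood board 280 (x) x 150 (y) x 12 mm, left or right of the drawer cabinet, turned up to 0.25 rad. Origin: on the bench top under its midline, 135 mm from its far end; x along its length, away from the end stop (roughly away from the robot), y to the left, z up. A fixed wooden rail, 18 mm wide, 20 mm high above the board, lies along its left edge (x = -95 to 135 mm, inner face y = 55 mm).
- rail_face (a point): Middle of the rail's inner face: at x = +20, y = +55, z = 22 mm of the jig; axes as the jig's. The rail is fixed.
- stop: End stop across the board's end nearer the robot: aluminium angle, 108 mm wide, 32 mm high above the board, slips along x at about 15 N. Origin: board's top, on the angle's face (facing jig +x), within 3 mm of jig x = -112 mm; axes as the jig's. A black pad on two rods (90 wide, to 28 mm above the board) stands in front of it; its face is 6 to 30 mm out from the angle's, not measured: feel for it.
- box: Rigid closed cardboard box 70 (x) x 120 (y) x 46 (z) mm, 0.2 to 0.3 kg. Origin: centre of the broad face nearer the stop, z into the box. It starts on end on the board (y up, broad faces looking along jig x within 0.1 rad, top 132 mm above the bench), well away from the stop, and tips over its foot edge nearer the stop. Laid down towards the stop, its z is up and its y points to the stop.
- box_centre (a point): Centre of the white box, axes as box. 60 mm above the board when standing (72 mm above the bench), 23 mm above the board when lying (35 mm above the bench). Seated in the corner it is 60 mm from the pad's face (66 to 90 mm from the stop's origin) along jig x and 35 mm from the rail's face along jig y.
- box_foot (a point): Middle of the box's foot edge nearer the stop, about which it tips (box 0, -60, 0 mm): on the board's top, standing and lying, unless the box is picked up.
- measure: Tape measure, 38x72x68 mm, standing on the writing pad; leave it alone.
- glue: Glue bottle, 46 mm across, 130 mm tall, standing on the writing pad; leave it alone.
- blades: Small flat carton, 30x75x20 mm, on the bench beside the jig's right edge near its far end; leave it alone.

How it is judged:
On the way, in this order (a step that is already met when the one before it is completed fails the run):
1. the box lies on its broad face on the board (angle between box_centre's own z axis and vertical below 0.1 rad and z of box_centre in the frame of jig between 0.03 and 0.04 m), for 0.2 s.
2. the box is pressed against the end stop with more than 6 N for 0.4 s, lying flat, flush with the rail and square (contact force between box and stop above 6 N and angle between box_centre's own z axis and vertical below 0.1 rad and y of box_centre in the frame of rail_face between -0.039 and -0.03 m and angle between the y axis of box and the x axis of jig, either way round below 0.06 rad), for 0.4 s.
At the end, for the whole second after the job is handed in: The box lies on its broad face on the board, at rest, square to the jig within 0.06 rad, its long side within 4 mm of the rail, its leading end left at the stop's pad where the push seated it (its centre 62 to 94 mm from the stop's origin along x), the stop not shifted by more than 2 mm (all of step 1 and x of box_centre in the frame of stop between 0.062 and 0.094 m and y of box_centre in the frame of rail_face between -0.039 and -0.03 m and angle between the y axis of box and the x axis of jig, either way round below 0.06 rad and distance of stop from where it was at the start of the episode below 0.002 m and linear speed of box below 0.01 m/s); the robot touches nothing.
It fails at once if the end stop is shifted by more than 2 mm (distance of stop from where it was at the start of the episode above 0.002 m).
It fails at once if the box is pushed with more than 40 N (contact force between any of the fingers, the arm and box above 40 N).
It fails at once if the box is picked up (its foot edge more than 30 mm above the board) (height (world z) of box_foot above 0.042 m).
It fails at once if one of the other things on the bench is moved by more than 20 mm (distance of any of measure, glue, blades from where it was at the start of the episode above 0.02 m).
It also fails if it takes over 67 s, if anything falls off the work surface, if the arm or the gripper's body presses on something with over 40 N, if the wrist force passes 120 N, or if a joint passes its speed limit or range.

### The arm

A 7-joint arm with a two-finger parallel gripper is mounted at the origin on the work surface; the furniture and walls round the work are solid. World frame = base frame: x ahead of the robot, y to its left, z up, the work surface at z = 0. Lengths are in m, angles in rad, forces in N, time in s.
With the tool pointing down it reaches from about 0.4 to 0.85 m from the base axis. Payload 4.4 kg.
Tool frame: the origin (TCP) lies between the finger pads; the fingertips stand 19 mm ahead of it and the grasp point (between the pads) is the TCP (robot.finger_overhang is the distance from the TCP to the fingertips, in m); z points along the fingers, y is the line along which they close (so a half turn about z gives the same grasp; the last joint's range is limited). The gripper opens to 94 mm and grips with 3 to 60 N. Pads are 16 mm wide; open, the fingers measure 119 mm over their backs; the gripper's body (75 mm by 177 mm) begins 78 mm behind the grasp point.
Start: joints at [-1.305, 0.628, 0.038, 1.517, -0.027, 0.996, -0.02], TCP at [0.212, 0.615, 0.224] pointing down, gripper open.
Joint ranges: [-3.06, 3.06], [-0.37, 2.12], [-1.25, 1.32], [0.18, 2.47], [-1.1, 4.24], [0.23, 1.98], [-2.94, 2.94]. Speed limits (rad/s): [2.57, 2.57, 3.14, 3.14, 3.14, 3.14, 3.14].

### API

Orientations are given as a unit quaternion [w, x, y, z].
In Python, from workcell import robot, eyes gives the robot as it stands.
- The arm moves only by the tool apply_moves, never from a script. Its argument "plan" is text: rows parted by semicolons, each of 7 numbers parted by spaces: the shift along the tool's x, y, z in mm, then the turn, a rotation vector about the tool's x, y, z in degrees, then the closure in counts, from 0 (fully open) to 255 (shut). A call has 1 to 5 rows; each row is the pose to reach, as a shift and turn from the pose commanded when the call began, along the tool's axes at that moment; what a row does not reach only later rows make up. A row lasts 1/12 s, in which the tool goes at most 41.7 mm and 7.16 degrees, less where a joint would pass 70% of its speed; a pose out of reach is approached as far as the arm can. A call with a gripper value outside its range is refused whole. The fingers move at their own pace and stop on an object; the grip force is fixed at half the most. Time passes only in rows, so rows that repeat a pose let the fingers close. It gives the time, the measured TCP pose, the force, the opening and the grip force at its end, in the units of the state.
- robot.get_obs(): the state, without advancing time (a new reading comes with each control period).
- eyes.camera(name): name is "scene" or "top"; returns a dict with "image" (480x640x3 uint8, red, green, blue), "fx", "fy", "cx", "cy" (pixels), "dist" ([k1, k2, p1, p2, k3] as OpenCV has them; the pictures are not rectified), "origin" and "attitude" of the camera in the world. Camera axes: x right, y down, z forward; pixel columns grow to the right and rows downward; lengths in m; the calibration is good to about 2 mm. A picture is of the moment at which its call begins. There is no depth.
- robot.job_done(): hands the job in; it is judged then, once.
The state is a dict: "time_s": time; "qpos": joint angles; "joint_vel": joint speeds; "tau": joint torques, N m; "eef_pos": TCP position; "eef_rot": TCP orientation; "force": force on the tool from outside, world axes, zero at the start; "moment": the same for the moment, N m; "width": opening from 0.0 (shut) to 1.0 (fully open); "grip_force": force on a finger pad.
Only numpy, scipy, OpenCV 4.12 (cv2) and the standard library are available. Lean on these libraries where they do the work, as an engineer would, in place of code of your own. Each camera call takes 0.05 s, during which the arm holds its last target. There are 200 camera calls.

## Working session

There is one attempt and no reset: what is moved stays moved. The work goes in short steps, Python scripts to look and compute and a tool call to move; the robot and the scene stay as the last step left them, time stands still between calls to the robot, and variables do not carry over. Pictures are saved under pics/ and viewed, at most 10 in all, crops included, and the job is handed in when it is done.

Besides the shell and the picture viewer there is one more tool, called by a JSON object that holds its "method" and its "body", one argument or row to a line. apply_moves: Moves the arm, as the interface text tells. Its arguments: {"type":"object","properties":{"plan":{"type":"string"}},"required":["plan"]}

```bash
mkdir -p pics; ls
python3 - <<'E'
from workcell import robot, eyes
import cv2
for n in ("scene","top"):
    c=eyes.camera(n); cv2.imwrite(f"pics/{n}0.png",c["image"][:,:,::-1])
    print(n,{k:v for k,v in c.items() if k!="image"})
print(robot.get_obs())
E
```

```text
pics
scene {'fx': 442.79274430263, 'fy': 442.79274430263, 'cx': 314.50697697691646, 'cy': 246.23915436012527, 'dist': array([-0.11167227,  0.        ,  0.        ,  0.        ,  0.        ]), 'origin': array([-0.08127737, -0.83499032,  0.75996583]), 'attitude': array([-0.41756406,  0.86213126, -0.2535981 ,  0.13437985])}
top {'fx': 455.73495850238714, 'fy': 455.73495850238714, 'cx': 316.2037277801889, 'cy': 239.8477455058976, 'dist': array([0.02461502, 0.        , 0.        , 0.        , 0.        ]), 'origin': array([ 0.21759666, -0.12245221,  1.2621303 ]), 'attitude': array([ 0.06558807, -0.69605535,  0.7128089 , -0.05575501])}
{'time_s': 0.1, 'qpos': array([-1.30481859,  0.62920345,  0.03847219,  1.51824702, -0.02704482,
        0.99631445, -0.01999134]), 'joint_vel': array([ 6.87102849e-06, -1.93242750e-03, -1.06470275e-03, -1.92248863e-03,
       -3.68456775e-04, -2.12000068e-03,  7.37922701e-04]), 'tau': array([ 3.79898585e-03, -5.50790834e+01,  1.14746891e+00, -1.87116122e+01,
       -5.22061740e-02,  1.92645402e-02,  7.64330252e-05]), 'eef_pos': array([0.21151157, 0.61403223, 0.22368579]), 'eef_rot': array([-1.40498041e-04,  1.65147468e-01,  9.86268538e-01, -8.15030263e-04]), 'force': array([-0.31403853, -0.69004711,  0.05116777]), 'moment': array([ 0.03982756,  0.00393183, -0.00848808]), 'grip_force': 0.0, 'width': 1.00197022134811}
```

View pics/scene0.png

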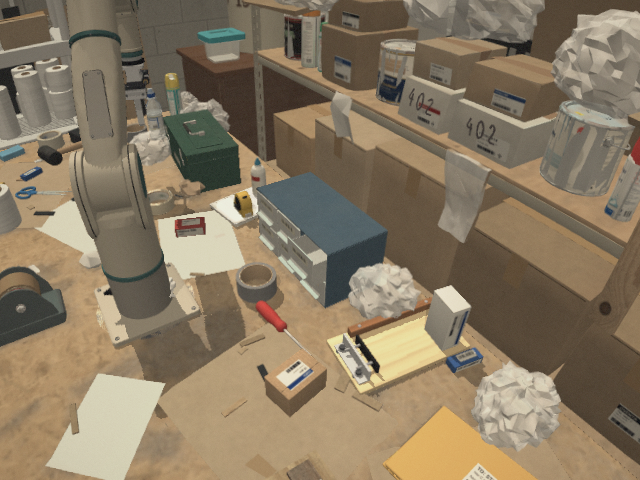

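View pics/top0.png

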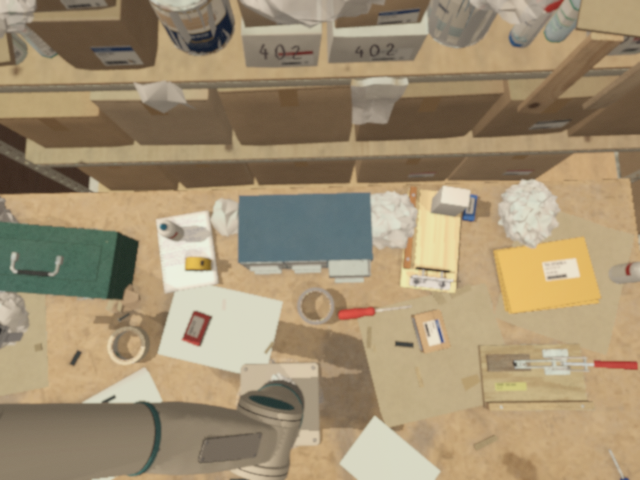

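The jig is right of the cabinet, around (432,240) in top and (400,345) in scene. The box stands at its far end at (452,200) in top and (447,318) in scene. Next I'll take enlarged crops.

Run:
```python
import cv2,numpy as np
a=cv2.imread("pics/top0.png")[175:305,385:495]; b=cv2.imread("pics/scene0.png")[275:400,320:490]
A=cv2.resize(a,None,fx=4.5,fy=4.5,interpolation=cv2.INTER_CUBIC); B=cv2.resize(b,None,fx=4.5,fy=4.5,interpolation=cv2.INTER_CUBIC)
for im,u0,v0 in((A,385,175),(B,320,275)):
    for u in range(-(-u0//20)*20,u0+im.shape[1]//4,20): 
        x=int((u-u0+.5)*4.5);cv2.line(im,(x,0),(x,8),(0,0,255),2);cv2.putText(im,str(u),(x+2,18),0,.4,(0,0,255))
    for v in range(-(-v0//20)*20,v0+im.shape[0]//4,20):
        y=int((v-v0+.5)*4.5);cv2.line(im,(0,y),(8,y),(0,0,255),2);cv2.putText(im,str(v),(10,y+4),0,.4,(0,0,255))
cv2.imwrite("pics/ctop.png",A);cv2.imwrite("pics/cscene.png",B);print(A.shape,B.shape)
```

```text
(585, 495, 3) (562, 765, 3)
```

View pics/ctop.png

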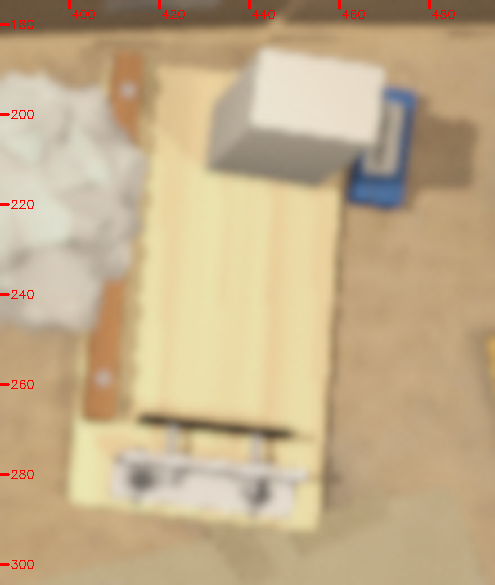

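View pics/cscene.png

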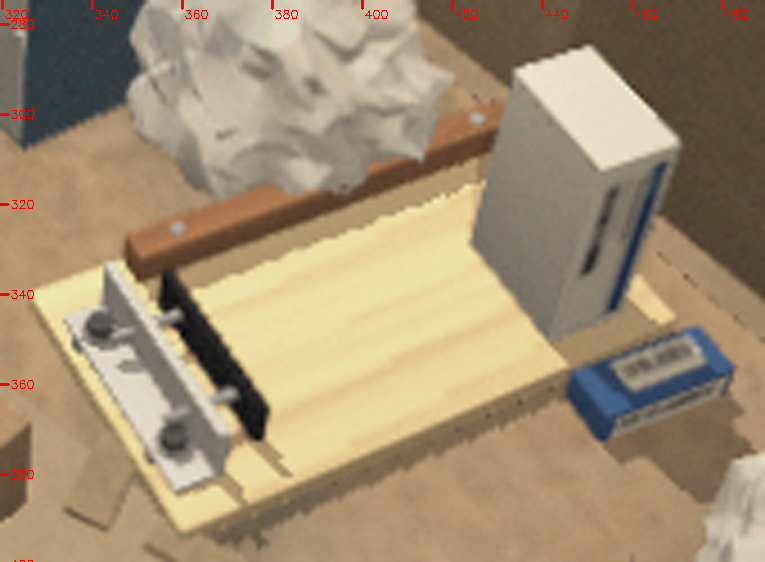

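The crops show the board's near corners, the rail's inner edge, the box's top corners and foot, and the pad near top row 268. The pixel positions go straight into the script, which fits the poses.

```bash
cat > h.py <<'E'
import numpy as np,cv2
from scipy.spatial.transform import Rotation as R
from scipy.optimize import least_squares
CAM={'scene':(442.79274430263,314.50697697691646,246.23915436012527,-0.11167227,[-0.08127737,-0.83499032,0.75996583],[-0.41756406,0.86213126,-0.2535981,0.13437985]),
'top':(455.73495850238714,316.2037277801889,239.8477455058976,0.02461502,[0.21759666,-0.12245221,1.2621303],[0.06558807,-0.69605535,0.7128089,-0.05575501])}
def rot(q): return R.from_quat(np.r_[q[1:],q[0]])
def proj(n,P):
    f,cx,cy,k,o,q=CAM[n]; Rc=rot(q).as_matrix().T; K=np.array([[f,0,cx],[0,f,cy],[0,0,1.]])
    return cv2.projectPoints(np.atleast_2d(P).astype(float),cv2.Rodrigues(Rc)[0],-Rc@np.array(o),K,np.array([k,0,0,0,0.]))[0][:,0]
def tri(uvT,uvS): return least_squares(lambda p:np.r_[proj('top',p)[0]-uvT,proj('scene',p)[0]-uvS],[.6,-.3,.05])
def onz(n,uv,z): 
    s=least_squares(lambda p:proj(n,[p[0],p[1],z])[0]-uv,[.6,-.3]); return s.x
def jigpts(p,P): # jig frame -> world
    c,s=np.cos(p[2]),np.sin(p[2]); P=np.atleast_2d(P); return np.c_[p[0]+c*P[:,0]-s*P[:,1],p[1]+s*P[:,0]+c*P[:,1],P[:,2]]
def injig(p,P): 
    c,s=np.cos(p[2]),np.sin(p[2]); d=np.atleast_2d(P)-np.r_[p[0],p[1],0]; return np.c_[c*d[:,0]+s*d[:,1],-s*d[:,0]+c*d[:,1],d[:,2]]
E
python3 - <<'E'
from h import *
np.set_printoptions(precision=4,suppress=True)
T=lambda a,b:tri(np.array(a),np.array(b))
for n,a,b in [('bNL',(400.1,286.3),(326.6,339.6)),('bNR',(455.2,291.8),(360.2,392.9)),
 ('tFL',(440.1,203),(433.5,289.6)),('tBL',(442.7,185),(450.6,284.5)),('tBR',(470.1,189.4),(470.6,306.3)),('tFR',(466.1,207),(453.5,312.7)),
 ('fL',(430.7,211.8),(424.4,328.3)),('fR',(454.1,215.6),(442.4,350.1)),('wadtop~',(392,215),(385,275))]:
    s=T(a,b);print(n,s.x,'res px',np.sqrt(2*s.cost))
obs=[('top',(-.145,.075,.012),(400.1,286.3)),('scene',(-.145,.075,.012),(326.6,339.6)),('top',(-.145,-.075,.012),(455.2,291.8)),('scene',(-.145,-.075,.012),(360.2,392.9)),
('top',(-.095,.055,.032),(410.1,267.4)),('top',(.135,.055,.032),(416.3,186.3))]
s=least_squares(lambda p:np.concatenate([proj(n,jigpts(p,P))[0]-uv for n,P,uv in obs]),[.6,-.3,0]);p=s.x
print('jig',p,s.fun.round(1))
for n,uv in [('top',(416.3,267.5)),('top',(450.5,271.5))]:
    print('pad top edge jig',injig(p,np.r_[onz(n,uv,.040),.04]))
for uv in [(440.1,203),(442.7,185),(470.1,189.4),(466.1,207)]: print('top corner jig',injig(p,np.r_[onz('top',uv,.132),.132]))
for n,uv in [('top',(430.7,211.8)),('top',(454.1,215.6)),('scene',(424.4,328.3)),('scene',(442.4,350.1))]: print('foot jig',injig(p,np.r_[onz(n,uv,.012),.012]))
print('bench back edge', onz('top',(420,182),0), onz('top',(480,182),0))
E
```

```text
bNL [ 0.2994 -0.3325  0.0128] res px 0.5521573356687611
bNR [ 0.2795 -0.479   0.0125] res px 1.5081065079115241
tFL [ 0.4999 -0.4244  0.1339] res px 0.2722087345662013
tBL [ 0.5452 -0.433   0.1329] res px 1.4782211427830012
tBR [ 0.5313 -0.5009  0.1332] res px 1.5829988760083198
tFR [ 0.4897 -0.4909  0.1291] res px 0.22214547390753697
fL [ 0.5028 -0.4269  0.0152] res px 1.4862061865643927
fR [ 0.4922 -0.4925  0.0131] res px 0.6645718594781878
wadtop~ [ 0.4776 -0.3058  0.0965] res px 1.9606638331897406
jig [ 0.4337 -0.4257 -0.1392] [-0.7  0.   0.5 -0.4 -0.3  1.   1.2  0.2 -0.5  0.8  0.2  0.1]
pad top edge jig [[-0.0921  0.0389  0.04  ]]
pad top edge jig [[-0.0923 -0.0521  0.04  ]]
top corner jig [[0.0664 0.0098 0.132 ]]
top corner jig [[0.1143 0.0067 0.132 ]]
top corner jig [[ 0.1103 -0.0629  0.132 ]]
top corner jig [[ 0.0632 -0.0557  0.132 ]]
foot jig [[0.0724 0.0063 0.012 ]]
foot jig [[ 0.0688 -0.0589  0.012 ]]
foot jig [[0.0686 0.011  0.012 ]]
foot jig [[ 0.067  -0.0571  0.012 ]]
bench back edge [ 0.5972 -0.4077] [ 0.5922 -0.5773]
```

Poses agree with the given sizes. The jig is at (0.434,-0.426) with yaw -0.139, the board and box-top heights fit to within a few mm, and the pad face is at jig x≈-92 mm. I'll write a helper that converts targets into move rows.

```bash
cat >> h.py <<'E'
JIG=np.array([.4337,-.4257,-.1392])
def Rt(yaw,tilt=0): # tool down, tool x at 'yaw' deg in jig frame; tilt deg>0: fingers swing towards tool +x
    z=R.from_euler('z',JIG[2]+np.radians(yaw))
    return z*R.from_euler('x',180,degrees=True)*R.from_euler('y',tilt,degrees=True)
def go(jp,yaw,tilt=0,tip=True,cur=None):
    """row from present pose so that the fingertip (or TCP) is at jig point jp (mm)"""
    from workcell import robot
    o=robot.get_obs(); R0=rot(o['eef_rot']); p0=o['eef_pos']
    R1=Rt(yaw,tilt); t=jigpts(JIG,np.array(jp)/1000)[0]
    if tip: t=t-R1.apply([0,0,.019])
    print('row',R0.inv().apply(t-p0).round(4)*1000,'rot',(R0.inv()*R1).as_rotvec(degrees=True).round(1),'|target TCP',t.round(3))
def st():
    from workcell import robot
    o=robot.get_obs();R0=rot(o['eef_rot']);p=o['eef_pos']
    print('t',round(o['time_s'],2),'tip jig mm',(1000*injig(JIG,p+R0.apply([0,0,.019]))[0]).round(1),'F jig',R.from_euler('z',-JIG[2]).apply(o['force']).round(2),'w',round(o['width'],2),'q',o['qpos'].round(2), 'zaxis',R0.apply([0,0,1]).round(2))
E
python3 - <<'E'
from h import *
np.set_printoptions(precision=4,suppress=True)
st(); print(Rt(0,30).apply([0,0,1]))
go([-20,480,350],0,0); go([20,30,260],0,0); go([20,30,260],0,30)
E
```

```text
t 0.1 tip jig mm [-364.3  998.8  204.7] F jig [-0.22 -0.73  0.05] w 1.0 q [-1.3   0.63  0.04  1.52 -0.03  1.   -0.02] zaxis [-0. -0. -1.]
[ 0.4952 -0.0694 -0.866 ]
row [-437.3 -443.6 -144.6] rot [ -0.    0.1 169. ] |target TCP [0.48  0.052 0.369]
row [-562.7 -877.5  -53.9] rot [ -0.    0.1 169. ] |target TCP [ 0.458 -0.399  0.279]
row [-553.3 -879.3  -51.3] rot [-43.8   4.4 163.5] |target TCP [ 0.448 -0.397  0.276]
```

{"method": "apply_moves", "body": {
  "plan": "-30 -30 -20 0 0 7 255; -60 -60 -40 0 0 14 255; -90 -85 -75 0 0 21 255; -115 -110 -110 0 0 28 255; -140 -135 -145 0 0 35 255"
}}

```text
time_s: 0.52
eef_pos: [0.2888, 0.4629, 0.3443]
eef_rot: [-0.0, 0.457, 0.889, -0.001]
force: [1.3, 0.5, 0.7]
width: 0.68
grip_force: 0.0
```

```bash
python3 -c "
from h import *
st();go([-20,480,350],0);go([20,30,260],0)"
```

```text
t 0.52 tip jig mm [-266.8  859.9  325.3] F jig [1.22 0.68 0.75] w 0.68 q [-1.22  0.37  0.23  1.64 -0.09  1.15 -0.35] zaxis [-0. -0. -1.]
row [-445.4  -83.1  -24.3] rot [-0.000e+00  1.000e-01  1.336e+02] |target TCP [0.48  0.052 0.369]
row [-798.9 -364.2   66.4] rot [-0.000e+00  1.000e-01  1.336e+02] |target TCP [ 0.458 -0.399  0.279]
```

{"method": "apply_moves", "body": {
  "plan": "-38 -8 -4 0 0 7 255; -76 -16 -8 0 0 14 255; -114 -24 -12 0 0 21 255; -152 -32 -16 0 0 28 255; -192 -40 -20 0 0 35 255"
}}

```text
time_s: 0.93
eef_pos: [0.3687, 0.2845, 0.3638]
eef_rot: [-0.0, 0.703, 0.711, -0.0]
force: [0.9, -0.3, 0.1]
width: 0.326
grip_force: 0.0
```

```bash
python3 -c "
from h import *
st();go([-20,480,350],0);go([20,30,260],0)"
```

```text
t 0.93 tip jig mm [-163.   694.3  344.8] F jig [ 0.98 -0.21  0.08] w 0.33 q [-1.06  0.23  0.44  1.8  -0.11  1.13 -0.58] zaxis [-0.  0. -1.]
row [-233.4  109.    -5.3] rot [-0.   0.  98.7] |target TCP [0.48  0.052 0.369]
row [-684.3   80.8   84.6] rot [-0.   0.  98.7] |target TCP [ 0.458 -0.399  0.279]
```

{"method": "apply_moves", "body": {
  "plan": "-40 6 0 0 0 7 255; -80 12 0 0 0 14 255; -120 18 0 0 0 21 255; -160 24 0 0 0 28 255; -200 30 0 0 0 35 255"
}}

```text
time_s: 1.35
eef_pos: [0.4018, 0.0848, 0.3637]
eef_rot: [-0.0, 0.884, 0.467, 0.0]
force: [1.4, 0.3, 0.1]
width: 0.005
grip_force: 0.0
```

```bash
python3 -c "
from h import *
st();go([-20,480,350],0);go([20,30,260],0)"
```

```text
t 1.35 tip jig mm [-102.5  501.1  344.7] F jig [1.39 0.46 0.07] w 0.01 q [-0.85  0.14  0.66  1.92 -0.1   1.11 -0.74] zaxis [-0.  0. -1.]
row [17.7 83.2 -5.3] rot [-0.  -0.  63.6] |target TCP [0.48  0.052 0.369]
row [-367.8  319.    84.5] rot [-0.  -0.  63.6] |target TCP [ 0.458 -0.399  0.279]
```

{"method": "apply_moves", "body": {
  "plan": "-30 26 0 0 0 7 255; -60 52 0 0 0 14 255; -90 78 0 0 0 21 255; -120 104 0 0 0 28 255; -150 130 0 0 0 35 255"
}}

```text
time_s: 1.77
eef_pos: [0.4256, -0.112, 0.3638]
eef_rot: [-0.0, 0.984, 0.179, 0.0]
force: [0.6, 0.8, 0.3]
width: 0.007
grip_force: 0.0
```

```bash
python3 -c "
from h import *
st();go([20,30,260],0)"
```

```text
t 1.77 tip jig mm [-51.5 309.6 344.8] F jig [0.52 0.88 0.28] w 0.01 q [-0.51  0.24  0.89  1.87 -0.2   1.13 -0.76] zaxis [ 0.  0. -1.]
row [-71.4 279.7  84.6] rot [-0.  -0.  28.7] |target TCP [ 0.458 -0.399  0.279]
```

{"method": "apply_moves", "body": {
  "plan": "-10 40 0 0 0 7 255; -20 80 0 0 0 14 255; -30 120 5 0 0 21 255; -40 160 10 0 0 28 255; -50 198 20 0 0 28.7 255"
}}

```text
time_s: 2.18
eef_pos: [0.4507, -0.3154, 0.3435]
eef_rot: [0.0, 0.998, -0.07, 0.0]
force: [1.4, 1.5, 0.5]
width: 0.003
grip_force: 0.0
```

```bash
python3 -c "
from h import *
st();go([20,-25,260],0,0);go([80,-25,200],0,30);go([130,-25,170],0,30);go([130,-25,110],0,30)"
```

```text
t 2.18 tip jig mm [  1.5 111.6 324.5] F jig [1.14 1.66 0.46] w 0.0 q [-0.04  0.5   0.95  1.64 -0.43  1.22 -0.7 ] zaxis [ 0. -0. -1.]
row [ 18.5 136.5  64.6] rot [ 0. -0. -0.] |target TCP [ 0.45  -0.453  0.279]
row [ 69.  136.4 127.2] rot [ 0.1 30.  -0. ] |target TCP [ 0.5   -0.46   0.216]
row [119.  136.4 157.2] rot [ 0.1 30.  -0. ] |target TCP [ 0.55  -0.467  0.186]
row [119.  136.4 217.2] rot [ 0.1 30.  -0. ] |target TCP [ 0.55  -0.467  0.126]
```

{"method": "apply_moves", "body": {
  "plan": "15 30 15 0 6 0 255; 35 60 30 0 12 0 255; 55 90 50 0 18 0 255; 75 115 80 0 24 0 255; 95 136 110 0 30 0 255"
}}

```text
time_s: 2.6
eef_pos: [0.523, -0.4593, 0.2377]
eef_rot: [0.019, 0.965, -0.066, 0.254]
force: [1.2, 0.2, -1.6]
width: 0.005
grip_force: 0.0
```

```bash
python3 -c "
from h import *
st();go([135,-25,165],0,30);go([135,-25,114],0,30)
from workcell import eyes
c=eyes.camera('scene');cv2.imwrite('pics/s1.png',cv2.resize(c['image'][180:420,300:620,::-1],None,fx=2.2,fy=2.2))"
```

```text
t 2.6 tip jig mm [102.5 -20.9 221.2] F jig [ 1.18  0.39 -1.62] w 0.01 q [ 0.54  0.58  0.48  1.83 -1.09  0.69  0.03] zaxis [ 0.49 -0.07 -0.87]
row [ 0.4  4.  64.9] rot [0.1 0.5 0.2] |target TCP [ 0.555 -0.468  0.181]
row [-24.7   3.9 109.3] rot [0.1 0.5 0.2] |target TCP [ 0.555 -0.468  0.13 ]
```

View pics/s1.png

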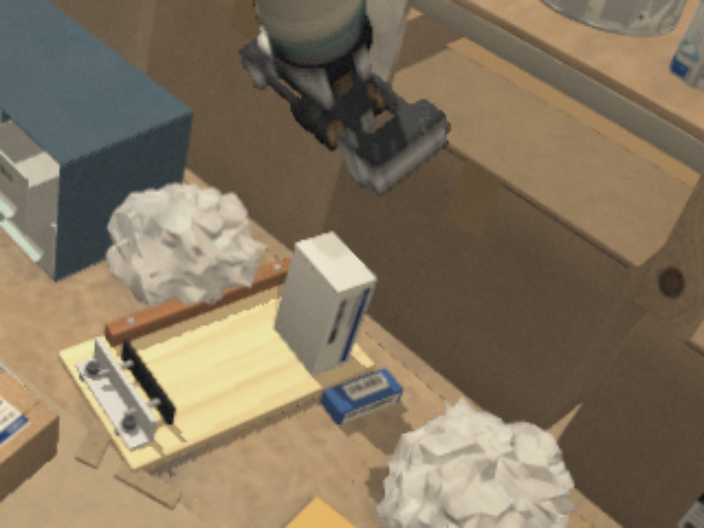

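The gripper is tilted above the box with its fingers past the box's back edge. The box still stands undisturbed at about (325,300) in the crop. Now descending behind it.

{"method": "apply_moves", "body": {
  "plan": "0 2 22 0 0 0 255; 0 4 44 0 0 0 255; 0 4 65 0 0 0 255; -7 4 78 0 0 0 255; -12 4 87 0 0 0 255"
}}

```text
time_s: 3.07
eef_pos: [0.5557, -0.463, 0.1554]
eef_rot: [0.015, 0.965, -0.064, 0.252]
force: [-0.2, 0.1, 0.0]
width: 0.003
grip_force: 0.0
```

```bash
python3 -c "
from h import *
st();go([135,-25,114],0,30)"
```

```text
t 3.07 tip jig mm [135.3 -19.9 138.8] F jig [-0.24  0.08  0.04] w 0.0 q [ 0.72  0.69  0.15  1.81 -1.08  0.46  0.06] zaxis [ 0.48 -0.06 -0.87]
row [-12.6   5.   21.5] rot [-0.4  0.7  0.3] |target TCP [ 0.555 -0.468  0.13 ]
```

{"method": "apply_moves", "body": {
  "plan": "-4 2 7 0 0 0 255; -8 4 14 0 0 0 255; -12 5 21 0 0 0 255; -12 5 21 0 0 0 255"
}}

```text
time_s: 3.4
eef_pos: [0.5538, -0.4686, 0.1311]
eef_rot: [0.015, 0.966, -0.064, 0.252]
force: [-1.2, 0.8, -0.6]
width: 0.005
grip_force: 0.0
```

```bash
python3 -c "
from h import *
st();go([115,-25,114],0,30);go([90,-25,114],0,30);go([70,-25,112],0,30)"
```

```text
t 3.4 tip jig mm [134.1 -25.7 114.6] F jig [-1.27  0.68 -0.61] w 0.01 q [ 0.78  0.72  0.06  1.82 -1.09  0.4   0.09] zaxis [ 0.48 -0.06 -0.87]
row [-17.2  -0.9  -8.8] rot [-0.3  0.8  0.3] |target TCP [ 0.535 -0.465  0.13 ]
row [-39.   -1.1 -21. ] rot [-0.3  0.8  0.3] |target TCP [ 0.51  -0.462  0.13 ]
row [-57.5  -1.2 -29. ] rot [-0.3  0.8  0.3] |target TCP [ 0.49  -0.459  0.128]
```

{"method": "apply_moves", "body": {
  "plan": "-4 0 -2 0 0 0 255; -8 0 -4 0 0 0 255; -12 0 -6 0 0 0 255; -16 0 -9 0 0 0 255; -20 0 -11 0 0 0 255"
}}

```text
time_s: 3.82
eef_pos: [0.5314, -0.4664, 0.1334]
eef_rot: [0.017, 0.965, -0.064, 0.253]
force: [0.1, -0.4, 0.2]
width: 0.008
grip_force: 0.3
```

{"method": "apply_moves", "body": {
  "plan": "-4 0 -2 0 0 0 255; -8 0 -4 0 0 0 255; -12 0 -6 0 0 0 255; -16 0 -9 0 0 0 255; -20 0 -11 0 0 0 255"
}}

```text
time_s: 4.23
eef_pos: [0.5085, -0.4633, 0.1323]
eef_rot: [0.016, 0.965, -0.064, 0.253]
force: [-0.2, 0.4, 0.1]
width: 0.005
grip_force: 0.0
```

```bash
python3 -c "
from h import *
st()
from workcell import eyes
c=eyes.camera('scene');cv2.imwrite('pics/s2.png',cv2.resize(c['image'][240:420,300:520,::-1],None,fx=3,fy=3))"
```

```text
t 4.23 tip jig mm [ 88.6 -26.8 115.8] F jig [-0.25  0.4   0.1 ] w 0.0 q [ 0.91  0.68 -0.07  1.91 -1.09  0.33  0.17] zaxis [ 0.49 -0.06 -0.87]
```

View pics/s2.png

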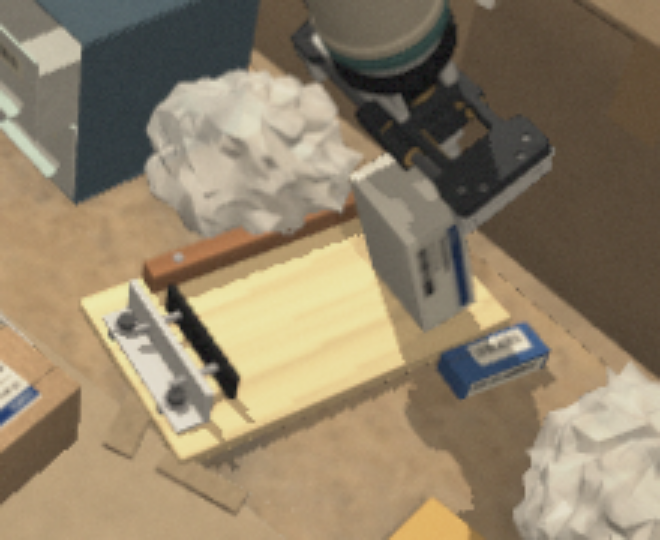

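The box is tipping cleanly about its foot and leans roughly 15–20° toward the stop, with its foot at about (400,320) in the crop. I'll keep pulling past the balance point.

{"method": "apply_moves", "body": {
  "plan": "-4 0 -2 0 0 0 255; -8 0 -4 0 0 0 255; -12 0 -6 0 0 0 255; -16 0 -9 0 0 0 255; -20 0 -11 0 0 0 255"
}}

```text
time_s: 4.7
eef_pos: [0.4861, -0.4603, 0.1322]
eef_rot: [0.017, 0.965, -0.064, 0.253]
force: [0.1, -0.6, -0.5]
width: 0.003
grip_force: 0.0
```

{"method": "apply_moves", "body": {
  "plan": "-4 0 -2 0 0 0 255; -8 0 -4 0 0 0 255; -8 0 -4 0 0 0 255; -8 0 -4 0 0 0 255; -8 0 -4 0 0 0 255"
}}

```text
time_s: 5.12
eef_pos: [0.4779, -0.4591, 0.1318]
eef_rot: [0.016, 0.965, -0.064, 0.253]
force: [-1.1, -0.4, 0.4]
width: 0.007
grip_force: 0.0
```

```bash
python3 -c "
from h import *
st()
from workcell import eyes
c=eyes.camera('scene');cv2.imwrite('pics/s3.png',cv2.resize(c['image'][270:400,320:480,::-1],None,fx=4,fy=4))
c=eyes.camera('top');cv2.imwrite('pics/t3.png',c['image'][:,:,::-1])"
```

```text
t 5.12 tip jig mm [ 57.8 -26.9 115.3] F jig [-1.01 -0.56  0.44] w 0.01 q [ 1.01  0.67 -0.15  1.96 -1.09  0.29  0.23] zaxis [ 0.49 -0.06 -0.87]
```

View pics/s3.png

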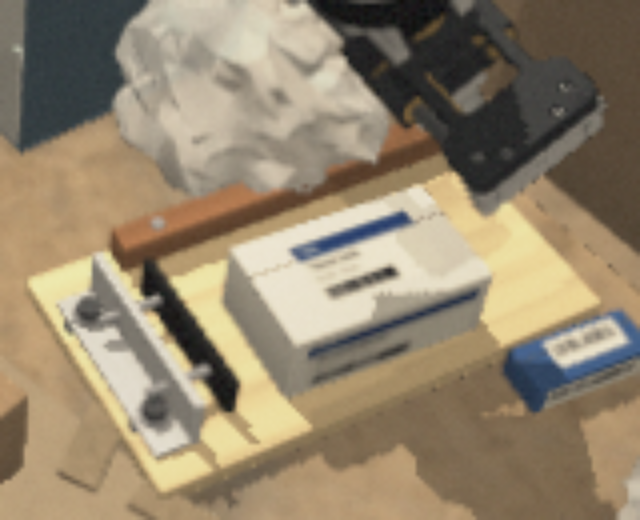

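The box lies flat. In the crop its top corners are at (230,250), (420,190), (490,278) and (295,347). I'll locate it and plan the side push.

```bash
python3 -c "
from h import *
np.set_printoptions(precision=1,suppress=True)
for px in [(230,250),(420,190),(490,278),(295,347)]: print('top',1000*injig(JIG,np.r_[onz('scene',(320+px[0]/4-.4,270+px[1]/4-.4),.058),.058]))
for px in [(295,392),(487,330)]: print('bot',1000*injig(JIG,np.r_[onz('scene',(320+px[0]/4-.4,270+px[1]/4-.4),.012),.012]))
st()
for y in (90,-90): go([10,-85,150],y)
"
```

```text
top [[-60.5  14.6  58. ]]
top [[56.3  7.2 58. ]]
top [[ 52.5 -59.4  58. ]]
top [[-64.2 -53.2  58. ]]
bot [[-54.6 -50.   12. ]]
bot [[ 61.6 -60.6  12. ]]
t 5.22 tip jig mm [ 57.9 -26.8 115.3] F jig [ 0.   1.  -1.2] w 0.0 q [ 1.   0.7 -0.1  2.  -1.1  0.3  0.2] zaxis [ 0.5 -0.1 -0.9]
row [-15.7  57.9 -51.6] rot [ 22.9 -23.1 -87.5] |target TCP [ 0.4 -0.5  0.2]
row [-15.7  57.9 -51.6] rot [-23.2 -23.   88.2] |target TCP [ 0.4 -0.5  0.2]
```

{"method": "apply_moves", "body": {
  "plan": "-3 6 -10 1.6 -1.7 -6.4 255; -6 12 -20 3.3 -3.4 -12.7 255; -9 18 -30 5 -5 -19 255; -12 24 -40 6.7 -6.7 -25.4 255; -14 30 -50 8.4 -8.4 -31.8 255"
}}

```text
time_s: 5.63
eef_pos: [0.4367, -0.4843, 0.1687]
eef_rot: [0.011, 0.96, 0.222, 0.171]
force: [0.0, -0.3, -0.4]
width: 0.006
grip_force: 0.0
```

```bash
python3 -c "
from h import *
st();go([0,-90,150],90)
"
```

```text
t 5.63 tip jig mm [ 17.2 -55.7 150.8] F jig [ 0.08 -0.26 -0.37] w 0.01 q [ 0.91  0.64  0.08  1.75 -0.59  0.69  0.31] zaxis [ 0.33  0.06 -0.94]
row [-26.1  21.   -7.1] rot [ 14.4 -14.6 -55.4] |target TCP [ 0.421 -0.515  0.169]
```

{"method": "apply_moves", "body": {
  "plan": "-4 4 -1 1.7 -1.7 -6.6 120; -8 8 -2 3.4 -3.4 -13.2 120; -12 12 -4 5.1 -5.2 -19.8 120; -16 15 -5 6.8 -6.9 -26.4 120; -20 18 -6 8.6 -8.7 -33 120"
}}

```text
time_s: 6.05
eef_pos: [0.4261, -0.5096, 0.1694]
eef_rot: [0.004, 0.865, 0.496, 0.072]
force: [0.2, 1.2, -0.3]
width: 0.324
grip_force: 0.0
```

```bash
python3 -c "
from h import *
st();go([0,-90,150],90)
"
```

```text
t 6.05 tip jig mm [  6.4 -82.6 150.6] F jig [ 0.07  1.19 -0.34] w 0.32 q [ 0.85  0.7   0.09  1.57 -0.27  0.87  0.57] zaxis [ 0.13  0.06 -0.99]
row [-7.  -1.5 -0.6] rot [  5.9  -5.9 -22.3] |target TCP [ 0.421 -0.515  0.169]
```

{"method": "apply_moves", "body": {
  "plan": "-2 0 0 1.6 -1.6 -6 120; -5 -1 0 3.2 -3.2 -12 120; -7 -2 0 4.8 -4.8 -18 120; -7 -2 0 5.9 -5.9 -22.3 120; -7 -2 0 5.9 -5.9 -22.3 120"
}}

```text
time_s: 6.47
eef_pos: [0.4231, -0.5123, 0.168]
eef_rot: [-0.001, 0.755, 0.656, 0.002]
force: [0.8, 0.7, -1.0]
width: 0.529
grip_force: 0.0
```

```bash
python3 -c "
from h import *
st();go([-3,-78,22],90);go([-3,-78,40],90)
"
```

```text
t 6.47 tip jig mm [  1.6 -87.2 149. ] F jig [ 0.67  0.77 -0.96] w 0.53 q [ 0.79  0.71  0.08  1.53 -0.07  0.91  0.76] zaxis [ 0.  0. -1.]
row [  8.8  -4.7 127.1] rot [ 0.1 -0.2 -0. ] |target TCP [ 0.42  -0.503  0.041]
row [  8.8  -4.7 109.1] rot [ 0.1 -0.2 -0. ] |target TCP [ 0.42  -0.503  0.059]
```

{"method": "apply_moves", "body": {
  "plan": "2 -1 30 0 0 0 120; 4 -3 60 0 0 0 120; 6 -5 90 0 0 0 120; 7 -5 115 0 0 0 120; 7 -5 127 0 0 0 120"
}}

```text
time_s: 6.88
eef_pos: [0.4154, -0.5041, 0.0379]
eef_rot: [-0.003, 0.757, 0.653, 0.002]
force: [-1.0, -0.1, -0.5]
width: 0.53
grip_force: 0.0
```

```bash
python3 -c "
from h import *
st()
"
```

```text
t 6.88 tip jig mm [ -7.3 -80.   18.9] F jig [-0.99 -0.2  -0.46] w 0.53 q [ 0.8   0.86  0.06  1.63 -0.09  0.65  0.77] zaxis [-0.    0.01 -1.  ]
```

{"method": "apply_moves", "body": {
  "plan": "4 0 -3 0 0 0 120; 8 0 -3 0 0 0 120; 12 0 -3 0 0 0 120; 16 0 -3 0 0 0 120; 20 0 -3 0 0 0 120"
}}

```text
time_s: 7.3
eef_pos: [0.4212, -0.4873, 0.0463]
eef_rot: [0.002, 0.757, 0.654, 0.001]
force: [0.0, -1.2, 1.6]
width: 0.53
grip_force: 0.7
```

{"method": "apply_moves", "body": {
  "plan": "4 0 0 0 0 0 120; 8 0 0 0 0 0 120; 12 0 0 0 0 0 120; 16 0 0 0 0 0 120; 20 0 0 0 0 0 120"
}}

```text
time_s: 7.72
eef_pos: [0.4228, -0.4663, 0.0445]
eef_rot: [-0.0, 0.757, 0.654, 0.001]
force: [-0.6, -2.1, 1.5]
width: 0.529
grip_force: 0.9
```

```bash
python3 -c "
from h import *
st()
"
```

```text
t 7.72 tip jig mm [ -5.1 -41.7  25.5] F jig [-0.31 -2.14  1.5 ] w 0.53 q [ 0.75  0.83  0.07  1.71 -0.09  0.61  0.73] zaxis [ 0.  0. -1.]
```

{"method": "apply_moves", "body": {
  "plan": "3 0 0 0 0 0 120; 6 0 0 0 0 0 120; 9 0 0 0 0 0 120; 12 0 0 0 0 0 120; 13 0 0 0 0 0 120"
}}

```text
time_s: 8.13
eef_pos: [0.4248, -0.4528, 0.0443]
eef_rot: [-0.001, 0.756, 0.654, 0.002]
force: [-0.2, -1.7, 0.8]
width: 0.528
grip_force: 0.8
```

{"method": "apply_moves", "body": {
  "plan": "1 0 0 0 0 0 120; 2 0 0 0 0 0 120; 3 0 0 0 0 0 120; 4 0 0 0 0 0 120; 4 0 0 0 0 0 120"
}}

```text
time_s: 8.55
eef_pos: [0.4254, -0.4498, 0.0444]
eef_rot: [-0.0, 0.757, 0.654, 0.001]
force: [0.3, -2.2, -2.3]
width: 0.531
grip_force: 1.0
```

```bash
python3 -c "
from h import *
st()
"
```

```text
t 8.55 tip jig mm [ -4.9 -24.9  25.4] F jig [ 0.59 -2.14 -2.3 ] w 0.53 q [ 0.73  0.82  0.07  1.74 -0.1   0.59  0.71] zaxis [ 0.  0. -1.]
```

Creep on until the rail's resistance shows.

{"method": "apply_moves", "body": {
  "plan": "1 0 0 0 0 0 120; 2 0 0 0 0 0 120; 2 0 0 0 0 0 120"
}}

```text
time_s: 8.8
eef_pos: [0.4258, -0.4496, 0.0448]
eef_rot: [0.001, 0.757, 0.654, 0.001]
force: [0.2, -4.5, -1.3]
width: 0.531
grip_force: 2.6
```

{"method": "apply_moves", "body": {
  "plan": "1 0 0 0 0 0 120; 2 0 0 0 0 0 120; 2 0 0 0 0 0 120"
}}

```text
time_s: 9.05
eef_pos: [0.4258, -0.4495, 0.0452]
eef_rot: [0.002, 0.757, 0.654, -0.0]
force: [0.2, -7.6, -1.3]
width: 0.53
grip_force: 3.9
```

{"method": "apply_moves", "body": {
  "plan": "0.5 0 0 0 0 0 120; 1 0 0 0 0 0 120; 1 0 0 0 0 0 120"
}}

```text
time_s: 9.3
eef_pos: [0.4258, -0.4494, 0.0454]
eef_rot: [0.003, 0.757, 0.653, -0.0]
force: [-1.3, -9.4, -0.1]
width: 0.528
grip_force: 4.6
```

The box is flush on the rail, and the arm's stiffness is about 1.7 N/mm. Cartons stand at about x=0.6, so an upright gripper would be tight behind the box. I'll slide the box with the tool tilted 20° first, then seat it with the tool upright.

{"method": "apply_moves", "body": {
  "plan": "-8 0 0 0 0 0 120; -18 0 0 0 0 0 120; -18 0 -30 -5 0 0 160; -18 0 -60 -10 0 0 200; -14 10 -90 -16 0 0 255"
}}

```text
time_s: 9.72
eef_pos: [0.4327, -0.46, 0.1342]
eef_rot: [0.104, 0.749, 0.647, 0.093]
force: [0.7, -0.2, 0.4]
width: 0.358
grip_force: 0.0
```

```bash
sed -i 's/def go(jp,yaw,tilt=0,tip=True,cur=None):/def go(jp,yaw,tilt=0,tip=True,tx=0):/; s/    R1=Rt(yaw,tilt);/    R1=Rt(yaw,tilt)*R.from_euler("x",tx,degrees=True);/' h.py; python3 -c "
from h import *
st();go([60,20,112],90,tx=-20);go([90,20,110],90,tx=-20)
"
```

```text
t 9.72 tip jig mm [  9.  -34.1 115.9] F jig [ 0.74 -0.11  0.36] w 0.36 q [ 0.98  0.64 -0.16  1.87 -0.22  0.44  0.91] zaxis [ 0.27 -0.04 -0.96]
row [54.5 46.2 18. ] rot [-3.9 -0.1 -0.4] |target TCP [ 0.489 -0.413  0.13 ]
row [54.6 74.5 28.3] rot [-3.9 -0.1 -0.4] |target TCP [ 0.519 -0.417  0.128]
```

{"method": "apply_moves", "body": {
  "plan": "14 16 4 -2 0 0 255; 28 32 10 -4 0 0 255; 42 48 16 -4 0 0 255; 54 64 22 -4 0 0 255; 55 75 28 -4 0 0 255"
}}

```text
time_s: 10.13
eef_pos: [0.5227, -0.4137, 0.1284]
eef_rot: [0.129, 0.744, 0.645, 0.116]
force: [-0.4, 0.8, 1.0]
width: 0.016
grip_force: 0.0
```

```bash
python3 -c "
from h import *
st();go([90,20,32],90,tx=-20)
from workcell import eyes
c=eyes.camera('scene');cv2.imwrite('pics/s4.png',cv2.resize(c['image'][240:400,320:480,::-1],None,fx=3.7,fy=3.7))"
```

```text
t 10.13 tip jig mm [ 92.9  24.3 110.5] F jig [-0.52  0.77  0.96] w 0.02 q [ 0.84  0.67 -0.17  1.86 -0.27  0.34  0.82] zaxis [ 0.34 -0.04 -0.94]
row [ -4.7 -29.6  72.7] rot [ 0.  -0.3 -0.3] |target TCP [ 0.519 -0.417  0.05 ]
```

View pics/s4.png

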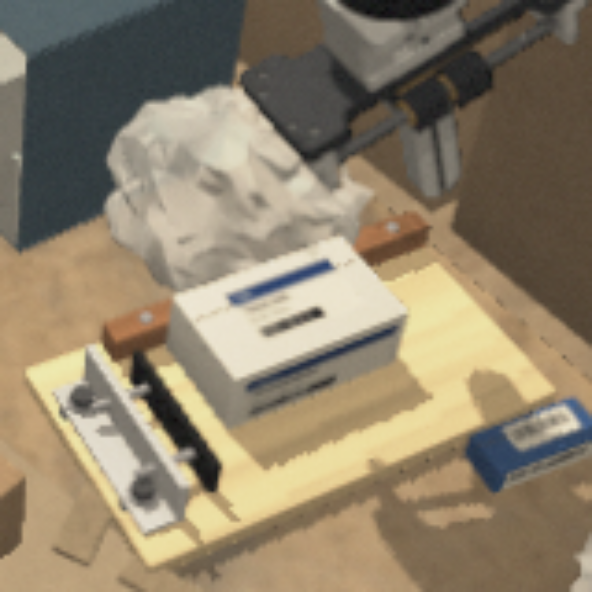

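The box is flush with the rail. Its top corners in the crop are at (345,238), (407,318) and (230,382), and the gripper is up behind it.

```bash
python3 -c "
from h import *
for px,z in [((172,298),.058),((345,238),.058),((407,318),.058),((230,382),.058),((230,424),.012),((400,365),.012)]: print((1000*injig(JIG,np.r_[onz('scene',(320+px[0]/3.7-.4,240+px[1]/3.7-.4),z),z])).round(1))
"
```

```text
[[-64.4  53.3  58. ]]
[[56.1 51.4 58. ]]
[[ 51.4 -17.5  58. ]]
[[-66.9 -14.1  58. ]]
[[-58.  -10.1  12. ]]
[[ 57.9 -16.2  12. ]]
```

{"method": "apply_moves", "body": {
  "plan": "-2 -8 16 0 0 0 255; -4 -15 35 0 0 0 255; -5 -22 54 0 0 0 255; -5 -28 68 0 0 0 255; -5 -29 73 0 0 0 255"
}}

```text
time_s: 10.6
eef_pos: [0.5163, -0.4226, 0.0481]
eef_rot: [0.13, 0.746, 0.643, 0.115]
force: [0.1, 0.8, -0.6]
width: 0.002
grip_force: 0.0
```

```bash
python3 -c "
from h import *
st();go([50,20,32],90,tx=-20)"
```

```text
t 10.6 tip jig mm [87.8 14.5 30.3] F jig [ 0.03  0.84 -0.57] w 0.0 q [ 0.78  0.8  -0.04  1.89 -0.79  0.23  1.36] zaxis [ 0.34 -0.05 -0.94]
row [  5.2 -35.  -14.5] rot [-0.1 -0.1 -0.5] |target TCP [ 0.48  -0.412  0.05 ]
```

{"method": "apply_moves", "body": {
  "plan": "1 -4 -2 0.5 0 0 255; 2 -8 -4 1 0 0 255; 3 -12 -6 2 0 0 255; 4 -15 -7 3 0 0 255; 5 -19 -9 4 0 0 255"
}}

```text
time_s: 11.02
eef_pos: [0.498, -0.4148, 0.0531]
eef_rot: [0.105, 0.749, 0.647, 0.092]
force: [0.7, -0.7, 0.2]
width: 0.007
grip_force: 0.6
```

```bash
python3 -c "
from h import *
st();go([45,20,32],90,tx=-8)"
```

```text
t 11.02 tip jig mm [67.4 19.7 34.9] F jig [ 0.8  -0.59  0.19] w 0.01 q [ 0.69  0.78  0.08  1.89 -0.74  0.32  1.28] zaxis [ 0.27 -0.04 -0.96]
row [  0.2 -19.6  -3.3] rot [ 8.1 -0.  -0.4] |target TCP [ 0.478 -0.412  0.051]
```

{"method": "apply_moves", "body": {
  "plan": "0 -3 0 1 0 0 255; 0 -6 0 2.5 0 0 255; 0 -9 0 4 0 0 255; 0 -12 1 6 0 0 255; 0 -14 1 8 0 0 255"
}}

```text
time_s: 11.43
eef_pos: [0.4858, -0.4134, 0.0493]
eef_rot: [0.053, 0.755, 0.652, 0.046]
force: [2.9, 0.1, 1.5]
width: 0.004
grip_force: 1.3
```

```bash
python3 -c "
from h import *
st();go([45,20,28],90)"
```

```text
t 11.43 tip jig mm [52.6 19.4 30.5] F jig [2.84 0.5  1.52] w 0.0 q [ 0.52  0.81  0.29  1.81 -0.63  0.5   1.12] zaxis [ 0.14 -0.02 -0.99]
row [ 0.6 -5.2  1.6] rot [ 8.1  0.  -0.4] |target TCP [ 0.481 -0.412  0.047]
```

{"method": "apply_moves", "body": {
  "plan": "0 -1 1 2 0 0 255; 0 -2 2 4 0 0 255; 0 -3 3 6 0 0 255; 0 -4 3 8 0 0 255; 0 -4 3 8 0 0 255"
}}

```text
time_s: 11.85
eef_pos: [0.4829, -0.4116, 0.0443]
eef_rot: [-0.0, 0.756, 0.655, 0.001]
force: [1.0, -1.0, -0.3]
width: 0.005
grip_force: 0.0
```

```bash
python3 -c "
from h import *
st()
from workcell import eyes
c=eyes.camera('top');cv2.imwrite('pics/t4.png',cv2.resize(c['image'][175:305,385:495,::-1],None,fx=4.5,fy=4.5))"
```

```text
t 11.85 tip jig mm [46.7 20.8 25.3] F jig [ 1.09 -0.89 -0.33] w 0.0 q [ 0.41  0.88  0.43  1.7  -0.53  0.68  0.98] zaxis [ 0.  0. -1.]
```

View pics/t4.png

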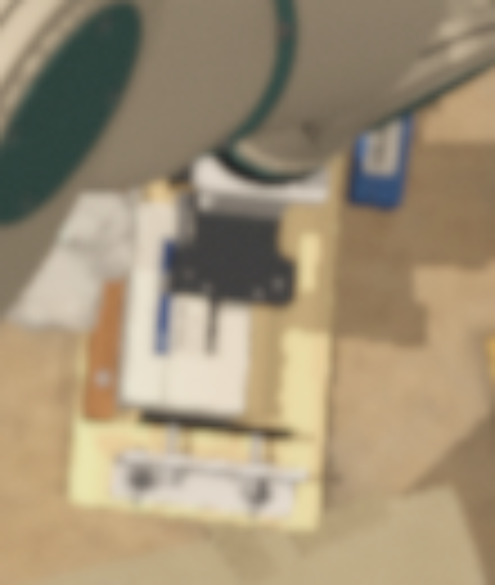

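The box is flush and square on the rail, with its leading end (crop row ~412) a few mm from the pad (row ~418). I'll creep forward, watching the force.

{"method": "apply_moves", "body": {
  "plan": "0 -1 0 0 0 0 255; 0 -2 0 0 0 0 255; 0 -3 0 0 0 0 255; 0 -4 0 0 0 0 255; 0 -4 0 0 0 0 255"
}}

```text
time_s: 12.32
eef_pos: [0.4789, -0.411, 0.0441]
eef_rot: [0.001, 0.757, 0.654, 0.002]
force: [5.3, -0.2, 0.9]
width: 0.005
grip_force: 2.6
```

{"method": "apply_moves", "body": {
  "plan": "0 -1 0 0 0 0 255; 0 -2 0 0 0 0 255; 0 -3 0 0 0 0 255; 0 -3 0 0 0 0 255"
}}

```text
time_s: 12.65
eef_pos: [0.4788, -0.411, 0.0447]
eef_rot: [0.003, 0.756, 0.654, 0.003]
force: [9.1, -0.5, 0.4]
width: 0.007
grip_force: 4.7
```

```bash
python3 -c "
from h import *
st()"
```

```text
t 12.65 tip jig mm [42.8 20.9 25.7] F jig [9.12 0.8  0.43] w 0.01 q [ 0.42  0.87  0.42  1.72 -0.54  0.66  1.  ] zaxis [ 0.01 -0.   -1.  ]
```

{"method": "apply_moves", "body": {
  "plan": "0 -0.5 0 0 0 0 255; 0 -1 0 0 0 0 255; 0 -1 0 0 0 0 255; 0 -1 0 0 0 0 255; 0 -1 0 0 0 0 255"
}}

```text
time_s: 13.07
eef_pos: [0.4787, -0.411, 0.0449]
eef_rot: [0.004, 0.756, 0.654, 0.004]
force: [11.0, -0.4, 1.5]
width: 0.002
grip_force: 5.4
```

{"method": "apply_moves", "body": {
  "plan": "0 0 0 0 0 0 255; 0 0 0 0 0 0 255; 0 0 0 0 0 0 255; 0 0 0 0 0 0 255; 0 0 0 0 0 0 255"
}}

```text
time_s: 13.48
eef_pos: [0.4787, -0.4109, 0.0449]
eef_rot: [0.004, 0.756, 0.654, 0.004]
force: [10.5, -0.6, 0.2]
width: 0.005
grip_force: 5.4
```

{"method": "apply_moves", "body": {
  "plan": "0 0 0 0 0 0 255; 0 0 0 0 0 0 255; 0 0 0 0 0 0 255; 0 0 0 0 0 0 255; 0 0 0 0 0 0 255"
}}

```text
time_s: 13.9
eef_pos: [0.4787, -0.4109, 0.0449]
eef_rot: [0.004, 0.756, 0.654, 0.004]
force: [11.0, -0.9, 0.3]
width: 0.004
grip_force: 5.4
```

Held for over a second at about 10.8 N. Backing off now, then up.

{"method": "apply_moves", "body": {
  "plan": "0 4 0 0 0 0 255; 0 9 0 0 0 0 255; 0 15 -2 0 0 0 255; 0 17 -15 0 0 0 255; 0 17 -35 0 0 0 255"
}}

```text
time_s: 14.32
eef_pos: [0.4887, -0.4116, 0.0767]
eef_rot: [-0.003, 0.757, 0.654, 0.001]
force: [0.5, -0.0, -0.1]
width: 0.005
grip_force: 0.0
```

{"method": "apply_moves", "body": {
  "plan": "0 0 -25 0 0 0 255; 0 0 -50 0 0 0 255; 0 0 -80 0 0 0 255; 0 0 -100 0 0 0 255; 0 0 -100 0 0 0 255"
}}

```text
time_s: 14.73
eef_pos: [0.4907, -0.4155, 0.1829]
eef_rot: [0.003, 0.757, 0.653, 0.001]
force: [0.4, -1.5, -0.1]
width: 0.006
grip_force: 0.0
```

```bash
python3 -c "
from h import *
st()
from workcell import eyes
c=eyes.camera('scene');cv2.imwrite('pics/s5.png',cv2.resize(c['image'][270:400,320:480,::-1],None,fx=4.5,fy=4.5))"
```

```text
t 14.73 tip jig mm [ 55.1  18.  163.9] F jig [ 0.59 -1.38 -0.15] w 0.01 q [ 0.35  0.72  0.54  1.6  -0.44  0.94  0.89] zaxis [ 0.01 -0.   -1.  ]
```

View pics/s5.png

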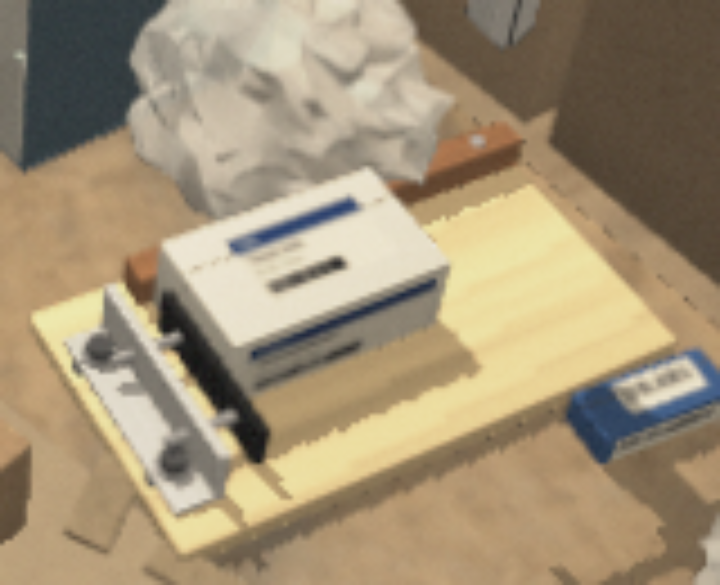

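The box lies flat in the corner, flush with the rail, with its leading end against the pad at about (210,370). The stop and the carton have not moved, and the gripper is clear.

```bash
python3 -c "
from workcell import robot
print(robot.job_done())"
```

```text
the job is handed in; nothing more can be done
None
```

The box was tipped onto its broad face, slid flush along the rail and seated on the end stop's pad at about 10.8 N for just over a second; the last picture shows the stop where it was and the gripper clear, and the job is handed in at about 15 s (no verdict was returned).

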